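# Mix the blend canister, then hold the bean bin open

## Robot

A 6-joint arm with a two-finger parallel gripper is mounted at the origin on the work surface. World frame = base frame: x ahead of the robot, y to its left, z up, the work surface at z = 0. Lengths are in m, angles in rad, forces in N, time in s.
With the tool pointing down it reaches from about 0.35 to 0.8 m from the base axis. Payload 7.3 kg.
Tool frame: the origin (TCP) lies between the finger pads; the fingertips stand 25 mm ahead of it and the grasp point (between the pads) lies 6 mm ahead of it (r.tip_extent is the distance from the TCP to the fingertips, in m); z points along the fingers, y is the direction in which the jaws open and shut (so a half turn about z gives the same grasp; the last joint's range is limited). The gripper opens to 85 mm and grips with 20 to 120 N. Pads are 22 mm wide; open, the fingers measure 114 mm over their backs; the gripper's body (76 mm by 85 mm) begins 54 mm behind the grasp point. The pads swing forward as they close: fully open they stand 13 mm farther back than shut.
Start: joints at [-1.284, 0.342, 1.524, -0, 1.275, -0.146], TCP at [0.22, -0.477, 0.256] pointing down, gripper open.
Joint ranges: [-2.53, 2.53], [-0.77, 2.02], [0.04, 2.7], [-1, 4.14], [0.28, 2.66], [-3.11, 3.11]. Speed limits (rad/s): [2.57, 2.57, 3.14, 3.14, 3.14, 3.14].

## Interface

Orientations are given as a unit quaternion [x, y, z, w].
In Python, from workcell import r, command_gripper, optics gives the robot as it stands. The module is installed in compiled form; this text tells all that it offers. Calls block until the motion is done:
- r.reach(position, orientation): joint-space move of the TCP to a pose.
- r.move_straight(position, orientation=None, speed=0.15, max_force=None): straight line of the TCP; orientation=None keeps the orientation; speed is the mean speed in m/s. With max_force (N) it stops when the force on the tool has changed by that much, and returns True; else False.
- r.movej(angles): joint-space move.
- command_gripper(opening, force=None): finger opening in m; force is the grip in N (None keeps the last); returns when the fingers have stopped.
- r.hold(seconds).
- r.solve_ik(position, orientation): joint angles nearest the present ones, or None.
- r.read_state(): the state.
- optics.get_image(name): name is "side" or "top"; returns (picture, depth): 420x560x3 uint8, red, green, blue; 420x560 float32, m along the optical axis (not along the pixel's ray), 0 where there is no reading.
- optics.camera_model(name): a dict with "K" (3x3 intrinsics, pixels), "R" (3x3) and "t" (3): a world point X has camera coordinates R X + t. Camera axes: x right, y down, z forward; pixel columns grow to the right and rows downward; lengths in m; the calibration is good to about 2 mm. A picture is of the moment at which its call begins. camera_model takes no time and is no camera call.
A pose or a line that the arm cannot do raises r.PlanningError and nothing moves.
- r.finish_job(): hands the job in, once; it reports no verdict.
The state is a dict: "time_s": time; "joint_positions": joint angles; "dq": joint speeds; "tau": joint torques, N m; "eef_pos": TCP position; "eef_rot": TCP orientation; "contact_force": force on the tool from outside, world axes, zero at the start; "torque": the same for the moment, N m; "grip_width": finger opening in m.
Only numpy, scipy, OpenCV 4.12 (cv2) and the standard library are available. Lean on these libraries where they do the work, as an engineer would, in place of code of your own. Each camera call takes 0.05 s, during which the arm holds its last target.

## Task

The empty bean bin is about to be refilled with the house blend weighed out in the closed steel canister on the scale: turn the canister upside down so that the beans in it mix, and keep hold of it until it stands again, upright, on the middle of the scale; there let go of it. Then lift the sloping lid of the bean bin to 60 degrees from shut and finish while the fingers still hold it there, steady, for me to pour, because it falls shut by itself. Leave everything else on the bench where it is.

Things in the scene. Friction and masses are not known exactly. Their poses are not given: they have to be found in the camera images.
- canister_center (a point): centre (half-way up) of the closed canister: plain brushed-steel cylinder, 58 mm diameter, 140 mm high, lid clamped on flush, about 0.3 kg; no handle. It stands upright on the scale; its z axis points from its foot to its lid, and this point is 70 mm above its foot
- canister: the same canister; origin at the centre of its foot, z axis towards its lid
- scale: flat black brewing scale, 150 mm (its x) by 130 mm (its y), 30 mm high, its whole top is level and at 30 mm; fixed to the bench. Origin: centre of its underside
- bin: black bean bin, fixed to the bench: 200 mm wide (its y), 260 mm deep (its x, pointing away from the robot), 200 mm high at the back and 110 mm at its front edge; the front 160 mm of its top is the sloping lid. Origin: on the bench under the middle of its front edge, z up
- lid_hinge (a point): middle of the lid's hinge line, which runs along the bin's y axis, 160 mm behind the front edge and 200 mm above the bench; fixed to the bin
- lid_handle (a point): middle of the steel bar handle on the lid (moves with the lid): round bar of 10 mm diameter, 100 mm long, parallel to the hinge (bin's y), its centre 35 mm off the steel plate on the lid's outer face, on a post at each end (90 mm free between the posts). With the lid shut it lies 148 mm in front of the hinge (along the bin's -x) and 33 mm below it; its distance from the hinge line is 152 mm. This point's axes turn with the lid and equal the bin's when the lid is shut
- lid (a joint): opening angle of the lid in rad: 0 shut (the lid then slopes 29 degrees, 0.51 rad, down from the hinge towards the front), 1.047 is 60 degrees open (the lid then rises 31 degrees above level from hinge to front edge), stop at 1.75. Clear plastic lid in a steel frame, 200 mm from hinge to front edge, 204 mm wide, 8 mm thick, about 0.4 kg; free hinge without stay or spring, so it falls shut from every angle when let go
- pitcher: stainless milk pitcher, 86 mm wide, 100 mm high, open on top; its loop handle sticks out 72 mm along its -y. Bystander; origin centre of underside
- tamper: coffee tamper, steel foot 58 mm wide under a dark wooden knob, 97 mm high. Bystander; origin centre of underside
- sugar_jar: short squat white sugar jar with a steel screw cap, 68 mm wide, 75 mm high. Bystander; origin centre of underside
- cups: two white cups, one inside the other, 76 mm wide, 92 mm high. Bystander; origin centre of underside
- portafilter: portafilter lying on the bench: steel basket 70 mm wide and 30 mm high, black handle reaching 181 mm along its -x. Bystander; origin centre of the basket's underside
- syrup: amber syrup bottle, 72 mm wide, 210 mm high. Bystander; origin centre of underside
- brush: wooden-handled grinder brush lying on the bench, 190 mm long. Bystander
Not all that is in view belongs to the job. What is shaped like the canister but blue or green is not meant.

How it is judged:
By the outcome, as a careful person would: the job done as asked, in the order asked, and still so for the second after the job is handed in, while the arm keeps its last pose, push and grip.
It also fails if it takes over 72 s, if anything falls off the work surface, if the arm or the gripper's body presses on something with over 40 N, if the wrist force passes 120 N, or if a joint passes its speed limit or range.

## Working session

There is one attempt and no reset: what is moved stays moved. The work goes in short steps, each a Python script; the robot and the scene stay as the last script left them, time stands still between calls to the robot, and variables do not carry over. Pictures are saved under pics/ and viewed, and the job is handed in when it is done.

```bash
mkdir -p pics; ls; python3 - <<'E'
from workcell import r, command_gripper, optics
import cv2,numpy as np
for n in("side","top"):
    im,d=optics.get_image(n); cv2.imwrite(f"pics/{n}0.png",im[:,:,::-1]); np.save(f"{n}0.npy",d)
    np.save(f"{n}0im.npy",im)
    m=optics.camera_model(n);print(n,m)
s=r.read_state();print(s)
print(r.tip_extent)
E
```

```text
pics
side {'K': array([[503.2745379 ,   0.        , 281.95487672],
       [  0.        , 503.2745379 , 201.82381287],
       [  0.        ,   0.        ,   1.        ]]), 'R': array([[-9.42783951e-01, -3.33403779e-01, -5.85588236e-04],
       [-2.11011889e-01,  5.98047779e-01, -7.73183572e-01],
       [ 2.58132534e-01, -7.28821497e-01, -6.34182009e-01]]), 't': array([0.47677071, 0.2411317 , 1.39762746])}
top {'K': array([[466.80241827,   0.        , 278.14916922],
       [  0.        , 466.80241827, 213.21501572],
       [  0.        ,   0.        ,   1.        ]]), 'R': array([[-0.01359123, -0.99990292,  0.00307035],
       [-0.99307629,  0.01313999, -0.11673398],
       [ 0.1166823 , -0.00463565, -0.99315847]]), 't': array([0.00240404, 0.53929732, 1.7219931 ])}
{'time_s': 0.1, 'joint_positions': array([-1.28400429e+00,  3.42653740e-01,  1.52493611e+00,  2.82130713e-05,
        1.27540875e+00, -1.45986764e-01]), 'dq': array([-6.15988132e-05, -2.19020477e-03, -1.71727830e-03, -5.31343331e-04,
       -1.05575037e-04, -2.11023847e-03]), 'tau': array([ 1.63095956e-03, -4.34447587e+01, -2.46491307e+01, -1.74583420e-04,
        4.63448174e-03,  3.15865520e-05]), 'eef_pos': array([ 0.22012147, -0.47626079,  0.25568997]), 'eef_rot': array([ 9.76679668e-01,  2.14700562e-01, -3.59913139e-05, -7.02184841e-04]), 'contact_force': array([-0.05893312,  0.63420504, -0.07974769]), 'torque': array([-0.04700049, -0.0076875 ,  0.04446288]), 'grip_width': 0.08538898762682166}
0.025
```

View pics/side0.png

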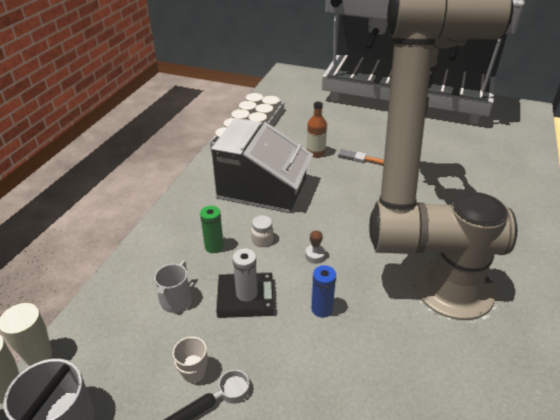

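View pics/top0.png

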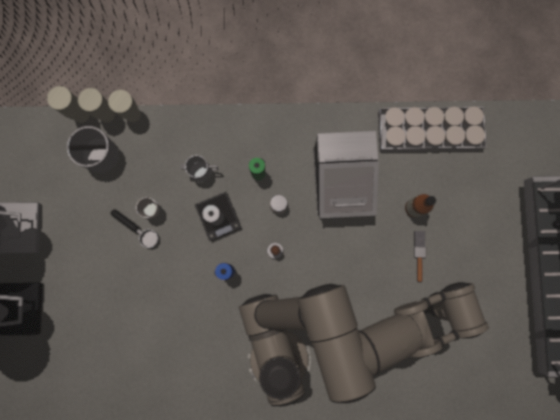

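The canister candidates are steel at side (245,275) / top (211,213), blue at side (323,290) / top (224,271), and green at side (212,230) / top (257,166). The steel one standing on the black scale fits the description. I'll confirm it in an enlarged crop and measure.

```bash
cat > h.py <<'E'
import numpy as np,cv2
from workcell import r, command_gripper, optics
def cloud(d,m):
    K,R,t=m["K"],m["R"],m["t"]
    v,u=np.mgrid[:d.shape[0],:d.shape[1]]
    P=np.stack([(u-K[0,2])/K[0,0]*d,(v-K[1,2])/K[1,1]*d,d],-1)
    W=(P-t)@R
    W[d<=0]=np.nan
    return W
def proj(X,m):
    c=m["R"]@np.asarray(X)+m["t"]; p=m["K"]@c; return p[:2]/p[2]
E
python3 - <<'E'
from h import *
a=np.load("side0im.npy")[220:340,170:350]; b=np.load("top0im.npy")[110:290,170:390]
cv2.imwrite("pics/c1.png",cv2.resize(a[:,:,::-1],None,fx=4,fy=4,interpolation=cv2.INTER_CUBIC))
cv2.imwrite("pics/c2.png",cv2.convertScaleAbs(cv2.resize(b[:,:,::-1],None,fx=3.3,fy=3.3,interpolation=cv2.INTER_CUBIC),alpha=1.6))
W={n:cloud(np.load(n+"0.npy"),optics.camera_model(n)) for n in("side","top")}
T=W["top"];S=W["side"]
# canister lid
for n in W:
    P=W[n].reshape(-1,3)
    c=T[213,211]; 
    print(n,"lid px",c)
    q=P[(np.hypot(P[:,0]-c[0],P[:,1]-c[1])<.06)&(P[:,2]>.163)&(P[:,2]<.18)]
    (cc,rad)=cv2.minEnclosingCircle(q[:,:2].astype(np.float32)) if len(q) else (0,0); print("lid",len(q),cc,rad,np.median(q[:,2]) if len(q) else 0)
    q=P[(np.hypot(P[:,0]-c[0],P[:,1]-c[1])<.15)&(P[:,2]>.024)&(P[:,2]<.036)]
    print("scale",len(q),cv2.minAreaRect(q[:,:2].astype(np.float32)),np.median(q[:,2]))
    q=P[(abs(P[:,2]-.2)<.01)]
    # bin top
    q=P[(P[:,2]>.19)&(P[:,2]<.206)&(P[:,0]>.4)]
    print("bintop",len(q),np.nanmin(q,0),np.nanmax(q,0))
for nm,(u,v) in dict(blue=(224,271),green=(257,166),jar=(279,204),tamp=(275,251),pit=(196,168),cups=(148,208),bin=(348,175),handle=(348,203),syr=(424,204)).items(): print(nm,T[v,u].round(3))
E
```

```text
side lid px [0.52644271 0.22743685 0.17329798]
lid 331 (0.527178943157196, 0.23000560700893402) 0.030766982585191727 0.17027805371500698
scale 1565 ((0.5335336923599243, 0.2238590568304062), (0.14982420206069946, 0.13433842360973358), 22.438838958740234) 0.030739279502618753
bintop 1669 [ 0.40028281 -1.16856573  0.19004071] [ 2.45465204 -0.14050079  0.20599839]
top lid px [0.52644271 0.22743685 0.17329798]
lid 216 (0.5228509306907654, 0.2287583351135254) 0.03083978407084942 0.17085146877687774
scale 882 ((0.5650612115859985, 0.23609507083892822), (0.22080375254154205, 0.1303674876689911), 22.232431411743164) 0.030404171654946875
bintop 2124 [ 0.4787721  -0.93332808  0.19000185] [0.97828112 0.93191219 0.20599844]
blue [0.327 0.186 0.142]
green [0.695 0.068 0.148]
jar [ 0.568 -0.008  0.075]
tamp [0.395 0.009 0.103]
pit [0.721 0.309 0.009]
cups [0.563 0.479 0.049]
bin [ 0.653 -0.249  0.178]
handle [ 0.561 -0.253  0.129]
syr [ 0.549 -0.511  0.169]
```

View pics/c1.png

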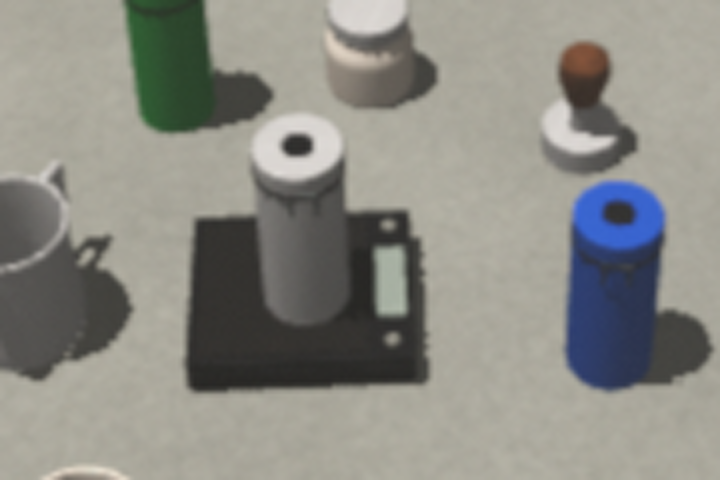

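View pics/c2.png

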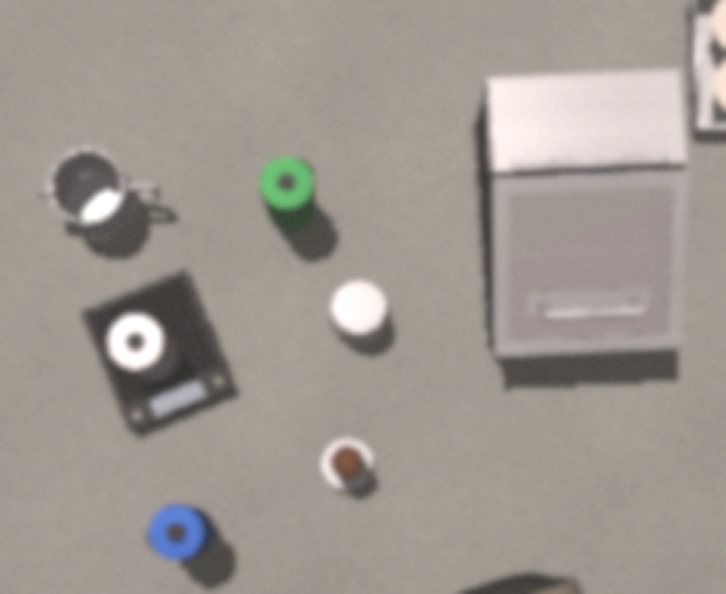

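The crop confirms the steel canister with the flush lid, standing on the black scale at crop (300,220). The blue and green ones stand on the bench and are lookalikes. Next I'll cast rays for refined positions.

```bash
cat >> h.py <<'E'
def ray(uv,z,m):
    K,R,t=m["K"],m["R"],m["t"]
    d=R.T@np.linalg.inv(K)@np.array([uv[0],uv[1],1.]); c=-R.T@t
    return c+d*(z-c[2])/d[2]
E
python3 - <<'E'
from h import *
ms,mt=optics.camera_model("side"),optics.camera_model("top")
S=lambda p,o,f:[((p[0]+.5)/f-.5)+o[0],((p[1]+.5)/f-.5)+o[1]]
side=np.load("side0im.npy");top=np.load("top0im.npy")
print("lid side",ray(S((298,150),(170,220),4),.17,ms),"top",ray(S((135.5,342),(170,110),3.3),.17,mt))
tc=[ray(S(p,(170,110),3.3),.03,mt) for p in[(185,272),(85,313),(140,436),(237,396)]]
sc=[ray(S(p,(170,220),4),.03,ms) for p in[(195,218),(410,212),(415,362),(190,362)]]
print("scale top",np.mean(tc,0),"side",np.mean(sc,0));print(np.round(tc,4).tolist(),np.round(sc,4).tolist())
# mask-based scale in side: dark
for n,im,m,c in(("side",side,ms,(246,293)),("top",top,mt,(218,225))):
    W=cloud(np.load(n+"0.npy"),m)
    msk=(abs(W[...,2]-.030)<.008)&(np.hypot(W[...,0]-.53,W[...,1]-.226)<.11)
    v,u=np.nonzero(msk); X=np.array([ray((a,b),.03,m) for a,b in zip(u,v)])[:,:2].astype(np.float32)
    # trim: keep largest
    k=cv2.morphologyEx(msk.astype(np.uint8),cv2.MORPH_OPEN,np.ones((3,3)))
    v,u=np.nonzero(k); X=np.array([ray((a,b),.03,m) for a,b in zip(u,v)])[:,:2].astype(np.float32)
    print(n,cv2.minAreaRect(X))
# bin
for n,m in(("side",ms),("top",mt)):
    W=cloud(np.load(n+"0.npy"),m)
    k=((abs(W[...,2]-.2)<.006)&(abs(W[...,1]+.25)<.15)&(W[...,0]>.55)&(W[...,0]<.95)).astype(np.uint8)
    k=cv2.morphologyEx(k,cv2.MORPH_OPEN,np.ones((3,3)))
    v,u=np.nonzero(k);X=np.array([ray((a,b),.2,m) for a,b in zip(u,v)])[:,:2].astype(np.float32)
    print("bin",n,len(u),cv2.minAreaRect(X), X.min(0),X.max(0))
    # body of the lid plane: fit
    q=W[(abs(W[...,1]+.25)<.09)&(W[...,0]>.5)&(W[...,0]<.69)&(W[...,2]>.09)]
    A=np.c_[q[:,:2],np.ones(len(q))];sol=np.linalg.lstsq(A,q[:,2],rcond=None)[0]
    for _ in range(5):
        g=abs(A@sol-q[:,2])<.006; sol=np.linalg.lstsq(A[g],q[g,2],rcond=None)[0]
    print("lid plane",sol,g.sum(),np.degrees(np.arctan(np.hypot(*sol[:2]))),np.degrees(np.arctan2(sol[1],sol[0])))
    if n=="top":
        h=W[...,2]-(W[...,:2]@sol[:2]+sol[2]); kk=(h>.02)&(h<.06)&(abs(W[...,1]+.25)<.08)&(W[...,0]>.5)&(W[...,0]<.62)
        hp=W[kk];print("handle top",len(hp),hp.mean(0),hp.min(0),hp.max(0))
c=cv2.resize(side[105:215,200:330,::-1],None,fx=6,fy=5.4,interpolation=cv2.INTER_CUBIC);cv2.imwrite("pics/c3.png",cv2.resize(side[110:210,205:325,::-1],None,fx=6,fy=6,interpolation=cv2.INTER_CUBIC))
cv2.imwrite("pics/c4.png",cv2.convertScaleAbs(cv2.resize(top[125:225,310:385,::-1],None,fx=6,fy=6,interpolation=cv2.INTER_CUBIC),alpha=1.5))
E
```

```text
lid side [0.52365081 0.23208972 0.17      ] top [0.52584914 0.22889019 0.17      ]
scale top [0.52848064 0.21874173 0.03      ] side [0.53103304 0.22400371 0.03      ]
[[0.6225, 0.1922, 0.03], [0.5766, 0.3063, 0.03], [0.4354, 0.2432, 0.03], [0.4793, 0.1333, 0.03]] [[0.6252, 0.1924, 0.03], [0.4862, 0.1374, 0.03], [0.4377, 0.2589, 0.03], [0.575, 0.3073, 0.03]]
side ((0.5329007506370544, 0.22523170709609985), (0.14955565333366394, 0.1340843141078949), 22.28058433532715)
top ((0.531772792339325, 0.22202372550964355), (0.15094086527824402, 0.12988455593585968), 22.434980392456055)
bin side 1117 ((0.7365597486495972, -0.24611538648605347), (0.13072745501995087, 0.21203218400478363), 2.5935707092285156) [ 0.6668179 -0.3544257] [ 0.8047255  -0.13940714]
lid plane [ 0.55475942  0.02382669 -0.1744269 ] 1881 29.042137949745086 2.4593191086835637
bin top 953 ((0.7349174618721008, -0.2475477159023285), (0.12505804002285004, 0.20254603028297424), 2.323263168334961) [ 0.66990185 -0.3484877 ] [ 0.7988397  -0.14724374]
lid plane [ 0.56117149  0.02312338 -0.17691404] 2217 29.320643928800344 2.359569525126915
handle top 100 [ 0.55013072 -0.25161388  0.17060991] [ 0.54427938 -0.30645257  0.15245565] [ 0.56414104 -0.19883016  0.18103633]
```

View pics/c3.png

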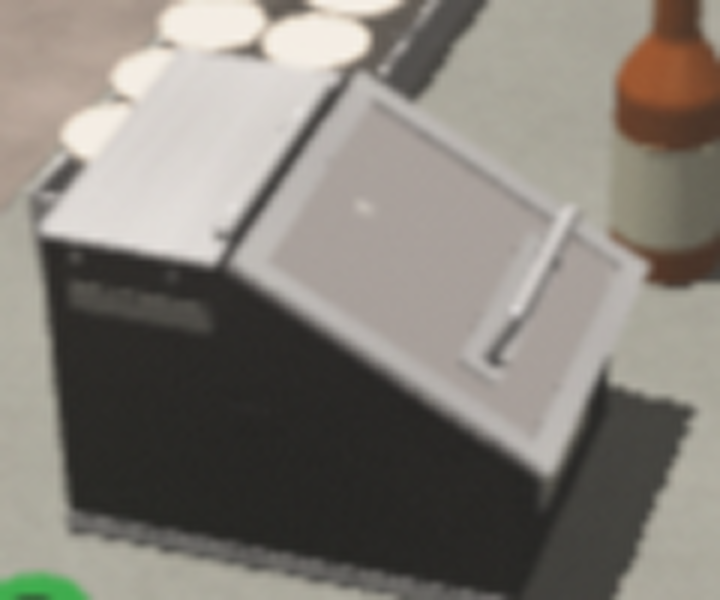

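View pics/c4.png

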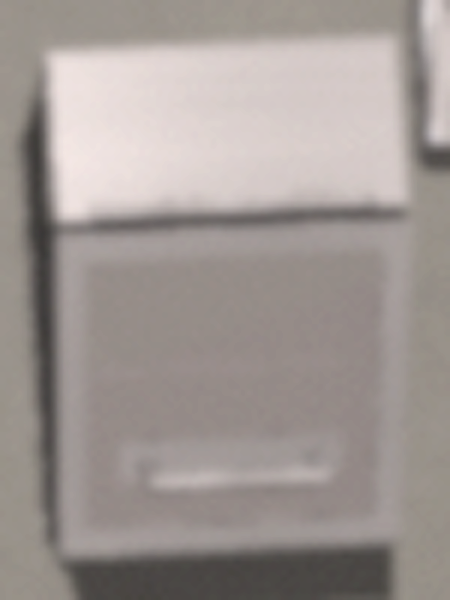

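```bash
python3 - <<'E'
from h import *
ms,mt=optics.camera_model("side"),optics.camera_model("top")
S=lambda p,o,f:[((p[0]+.5)/f-.5)+o[0],((p[1]+.5)/f-.5)+o[1]]
T=lambda p,z:ray(S(p,(310,125),6),z,mt).round(4)
Z=lambda p,z:ray(S(p,(205,110),6),z,ms).round(4)
print("bar ends top",T((152,482),.169),T((332,472),.169))
print("back corners top",T((46,52),.2),T((396,38),.2),"hinge", T((55,222),.2),T((405,209),.2))
print("side back",Z((38,238),.2),Z((175,50),.2),"hinge",Z((225,268),.2),Z((365,72),.2))
print("bar side",Z((572,208),.171),Z((545,258),.171))
# IK feasibility
from scipy.spatial.transform import Rotation as Ro
def q(z,y):
    z=np.array(z)/np.linalg.norm(z); y=np.array(y)-np.dot(y,z)*z; y/=np.linalg.norm(y)
    return Ro.from_matrix(np.c_[np.cross(y,z),y,z]).as_quat()
c=np.array([.525,.230,.122])
for yaw in(20,35,45,55):
  for tilt in(0,10,20):
    a,t=np.radians(yaw),np.radians(tilt)
    d=np.array([np.cos(a)*np.cos(t),np.sin(a)*np.cos(t),-np.sin(t)])
    for s in(1,-1):
        y=s*np.array([-np.sin(a),np.cos(a),0])
        j=r.solve_ik(c-d*.006,q(d,y))
        d2=d*[1,1,-1]; up=c+[0,0,.25]
        j2=r.solve_ik(up-d2*.006,q(d2,-y))
        print(yaw,tilt,s,None if j is None else j.round(2),None if j2 is None else j2.round(2))
E
```

```text
bar ends top [ 0.5495 -0.2015  0.169 ] [ 0.554  -0.3058  0.169 ]
back corners top [ 0.7966 -0.1433  0.2   ] [ 0.8023 -0.3458  0.2   ] hinge [ 0.6964 -0.1461  0.2   ] [ 0.7014 -0.3471  0.2   ]
side back [ 0.7916 -0.1409  0.2   ] [ 0.8025 -0.3432  0.2   ] hinge [ 0.6886 -0.1476  0.2   ] [ 0.6912 -0.3564  0.2   ]
bar side [ 0.5505 -0.304   0.171 ] [ 0.5491 -0.2526  0.171 ]
20 0 1 [0.2  1.08 2.42 2.99 1.93 1.52] [ 0.2   0.21  2.37  2.97  1.01 -1.48]
20 0 -1 [ 0.2   1.08  2.42  2.99  1.93 -1.63] [0.2  0.21 2.37 2.97 1.01 1.66]
20 10 1 [0.21 0.91 2.45 3.   1.61 1.54] [ 0.21  0.38  2.41  3.    1.4  -1.52]
20 10 -1 [ 0.21  0.91  2.45  3.    1.61 -1.6 ] [0.21 0.38 2.41 3.   1.4  1.62]
20 20 1 [0.21 0.72 2.42 3.01 1.22 1.57] [ 0.21  0.55  2.41  3.01  1.74 -1.55]
20 20 -1 [ 0.21  0.72  2.42  3.01  1.22 -1.57] [0.21 0.55 2.41 3.01 1.74 1.6 ]
35 0 1 [-0.05  1.07  2.39  2.45  1.82  1.37] [-0.05  0.23  2.34  2.39  1.13 -1.19]
35 0 -1 [-0.05  1.07  2.39  2.45  1.82 -1.77] [-0.05  0.23  2.34  2.39  1.13  1.95]
35 10 1 [-0.04  0.9   2.42  2.5   1.53  1.47] [-0.04  0.39  2.39  2.49  1.45 -1.35]
35 10 -
[... 556 characters left out ...]
1  2.32  2.21  1.5   1.9 ]
45 20 1 [-0.13  0.72  2.33  2.2   1.16  1.65] [-0.13  0.57  2.32  2.28  1.76 -1.37]
45 20 -1 [-0.13  0.72  2.33  2.2   1.16 -1.49] [-0.13  0.57  2.32  2.28  1.76  1.78]
55 0 1 [-0.25  1.    2.23  1.93  1.6   1.49] [-0.25  0.32  2.18  1.87  1.36 -0.96]
55 0 -1 [-0.25  1.    2.23  1.93  1.6  -1.65] [-0.25  0.32  2.18  1.87  1.36  2.18]
55 10 1 [-0.24  0.86  2.25  1.94  1.38  1.61] [-0.24  0.45  2.22  1.98  1.56 -1.13]
55 10 -1 [-0.24  0.86  2.25  1.94  1.38 -1.54] [-0.24  0.45  2.22  1.98  1.56  2.01]
55 20 1 [-0.2   0.72  2.24  1.91  1.15  1.76] [-0.2   0.58  2.23  2.07  1.77 -1.26]
55 20 -1 [-0.2   0.72  2.24  1.91  1.15 -1.38] [-0.2   0.58  2.23  2.07  1.77  1.88]
```

```bash
cat >> h.py <<'E'
from scipy.spatial.transform import Rotation as Ro
def q(z,y):
    z=np.array(z)/np.linalg.norm(z); y=np.array(y)-np.dot(y,z)*z; y/=np.linalg.norm(y)
    return Ro.from_matrix(np.c_[np.cross(y,z),y,z]).as_quat()
E
python3 - <<'E'
from h import *
from scipy.optimize import least_squares
rng=np.random.default_rng(0);D=[]
while len(D)<25:
    p=rng.uniform([.3,-.4,.15],[.7,.4,.5]); o=Ro.from_rotvec(rng.normal(size=3)*.5)*Ro.from_quat([1,0,0,0])
    j=r.solve_ik(p,o.as_quat())
    if j is not None:D.append((p,o,np.array(j)))
def pts(x,j):
    e,h,a,b,L,e2=x
    R1=Ro.from_euler('z',j[0]);Ra=Ro.from_euler('y',j[1]);Rb=Ro.from_euler('y',j[1]+j[2])
    el=np.array([0,e,h])+Ra.apply([0,0,a]); w=el+Rb.apply([e2,0,b])
    t=w+(Rb*Ro.from_euler('ZYZ',j[3:])).apply([0,0,L])
    return [R1.apply(v) for v in(el,w,t)]
f=lambda x:np.concatenate([pts(x,j)[2]-p for p,o,j in D])
s=least_squares(f,[.076,.35,.4,.4,.25,0]);print(s.x,abs(s.fun).max())
np.save("kin.npy",s.x)
c=np.array([.525,.230,.122])
for yaw,tilt in((40,20),(40,25),(45,25),(35,25),(40,30)):
    a,t=np.radians(yaw),np.radians(tilt)
    d=np.array([np.cos(a)*np.cos(t),np.sin(a)*np.cos(t),-np.sin(t)])
    y=np.array([np.sin(a),-np.cos(a),0])
    for cc,dd,yy in((c,d,y),(c+[0,0,.1],d,y),(c+[0,0,.28],d*[1,1,-1],-y)):
        j=r.solve_ik(cc-dd*.006,q(dd,yy)); print(yaw,tilt,None if j is None else (j.round(2),[v.round(3) for v in pts(s.x,j)[:2]]))
# lid
yb=np.radians(2.4);bx=np.array([np.cos(yb),np.sin(yb),0]);H=np.array([.6985,-.2475,.2])
for op in range(0,61,20):
  for rel in(0,1):
    ph=np.radians(op); v0=np.array([-.148,-.033]); # rotate
    v=np.array([v0[0]*np.cos(ph)-v0[1]*-np.sin(ph)*-1*-1, 0]) if 0 else None
    X=-.148*np.cos(ph)+(-.033)*np.sin(ph); Z=.148*np.sin(ph)-.033*np.cos(ph)
    al=np.radians(29-op*rel) if rel else 0
    d=bx*np.sin(al)+np.array([0,0,-np.cos(al)])
    pos=H+bx*X+[0,0,Z]
    for s_ in(1,-1):
        y=s_*(bx*np.cos(al)+np.array([0,0,np.sin(al)]))
        j=r.solve_ik(pos-.006*d,q(d,y)); print(op,rel,s_,pos.round(3),None if j is None else(j.round(2),pts(s.x,j)[1].round(3)))
E
```

```text
[0.0764 0.2229 0.5062 0.3796 0.2885 0.0465] 3.04214098356681e-10
40 20 (array([-0.08,  0.72,  2.37,  2.35,  1.18, -1.53]), [array([0.338, 0.05 , 0.604]), array([0.313, 0.052, 0.223])])
40 20 (array([-0.08,  0.4 ,  2.33,  2.2 ,  0.95, -1.22]), [array([0.203, 0.061, 0.689]), array([0.313, 0.052, 0.323])])
40 20 (array([-0.08,  0.47,  2.34,  2.42,  1.67,  1.8 ]), [array([0.233, 0.058, 0.675]), array([0.313, 0.052, 0.301])])
40 25 (array([-0.06,  0.64,  2.34,  2.33,  1.02, -1.44]), [array([0.307, 0.059, 0.629]), array([0.321, 0.058, 0.246])])
40 25 (array([-0.06,  0.34,  2.28,  2.1 ,  0.8 , -1.08]), [array([0.174, 0.067, 0.7  ]), array([0.321, 0.058, 0.346])])
40 25 (array([-0.06,  0.54,  2.33,  2.45,  1.81,  1.76]), [array([0.266, 0.062, 0.656]), array([0.321, 0.058, 0.278])])
45 25 (array([-0.11,  0.64,  2.31,  2.17,  1.02, -1.4 ]), [array([0.31 , 0.044, 0.628]), array([0.336, 0.041, 0.246])])
45 25 (array([-0.11,  0.36,  2.25,  1.94,  0.86, -1.02]), [array([0.184, 0.057, 0.697]), array([0.336, 0.041, 0.346])])
45 25 (array([-0.11,  0.55,  2.3 ,  2.33,  1.81,  1.8 ]), [array([0.271, 0.
[... 1902 characters left out ...]
.564]))
40 1 1 [ 0.564 -0.253  0.27 ] (array([-0.5 ,  0.61,  1.05, -0.1 ,  1.65, -0.54]), array([ 0.62 , -0.251,  0.559]))
40 1 -1 [ 0.564 -0.253  0.27 ] (array([-0.5 ,  0.61,  1.05, -0.1 ,  1.65,  2.6 ]), array([ 0.62 , -0.251,  0.559]))
60 0 1 [ 0.596 -0.252  0.312] (array([-0.52,  0.55,  1.03, -0.  ,  1.56, -0.56]), array([ 0.596, -0.252,  0.606]))
60 0 -1 [ 0.596 -0.252  0.312] (array([-0.52,  0.55,  1.03, -0.  ,  1.56,  2.58]), array([ 0.596, -0.252,  0.606]))
60 1 1 [ 0.596 -0.252  0.312] (array([-0.41,  0.92,  0.44, -0.3 ,  2.25, -0.59]), array([ 0.748, -0.245,  0.564]))
60 1 -1 [ 0.596 -0.252  0.312] (array([-0.41,  0.92,  0.44, -0.3 ,  2.25,  2.55]), array([ 0.748, -0.245,  0.564]))
```

```bash
cat >> h.py <<'E'
_k=np.load("kin.npy")
def fk(j,tip=.025):
    e,h,a,b,L,e2=_k
    R1=Ro.from_euler('z',j[0]);Ra=Ro.from_euler('y',j[1]);Rb=Ro.from_euler('y',j[1]+j[2])
    el=np.array([0,e,h])+Ra.apply([0,0,a]); w=el+Rb.apply([e2,0,b])
    t=w+(Rb*Ro.from_euler('ZYZ',j[3:])).apply([0,0,L+tip])
    return [R1.apply(v) for v in(el,w,t)]
yaw,tilt=np.radians(40),np.radians(20)
D1=np.array([np.cos(yaw)*np.cos(tilt),np.sin(yaw)*np.cos(tilt),-np.sin(tilt)]); Y1=np.array([np.sin(yaw),-np.cos(yaw),0])
Q1=q(D1,Y1); D2=D1*[1,1,-1]; Q2=q(D2,-Y1)
G=.118
E
python3 - <<'E'
from h import *
c=np.array([.525,.230,G]); s=r.read_state()["joint_positions"]
j=r.solve_ik(c+[0,0,.2]-.006*D1,Q1);print(j)
for t in np.linspace(0,1,9): print([v.round(2).tolist() for v in fk(s+(j-s)*t)[1:]])
u=r.solve_ik(c+[0,0,.28]-.006*D1,Q1);v=r.solve_ik(c+[0,0,.28]-.006*D2,Q2);print(u,v)
E
```

```text
[-0.07817371  0.15200128  2.21807437  1.92325642  0.77752645 -0.80048579]
[[0.22, -0.48, 0.54], [0.22, -0.48, 0.23]]
[[0.28, -0.42, 0.53], [0.34, -0.39, 0.22]]
[[0.33, -0.35, 0.51], [0.44, -0.29, 0.23]]
[[0.36, -0.28, 0.49], [0.52, -0.18, 0.24]]
[[0.38, -0.21, 0.48], [0.56, -0.07, 0.26]]
[[0.38, -0.13, 0.46], [0.58, 0.03, 0.28]]
[[0.37, -0.07, 0.45], [0.58, 0.11, 0.3]]
[[0.35, -0.0, 0.43], [0.57, 0.18, 0.31]]
[[0.31, 0.05, 0.42], [0.54, 0.24, 0.31]]
[-0.07817371  0.00535478  2.09001494  1.63113223  0.72027857 -0.40421885] [-0.07817371  0.47831664  2.34404148  2.41712275  1.68536419  1.79398708]
```

```bash
python3 - <<'E'
from h import *
p=r.read_state()["eef_pos"]
r.move_straight(p+[-.0,0.05,.13],speed=.3)
c=np.array([.525,.230,G])
r.reach(c+[0,0,.15]-.006*D1,Q1)
s=r.read_state();print(s["time_s"],s["eef_pos"],s["joint_positions"].round(2),s["contact_force"])
for n in("side","top"):
    im,d=optics.get_image(n); cv2.imwrite(f"pics/{n}1.png",im[:,:,::-1])
E
```

```text
3.3083 [0.52113238 0.2260097  0.27028423] [-0.08  0.27  2.28  2.08  0.85 -1.03] [-0.26430277 -0.87628694 -0.2833446 ]
```

View pics/side1.png

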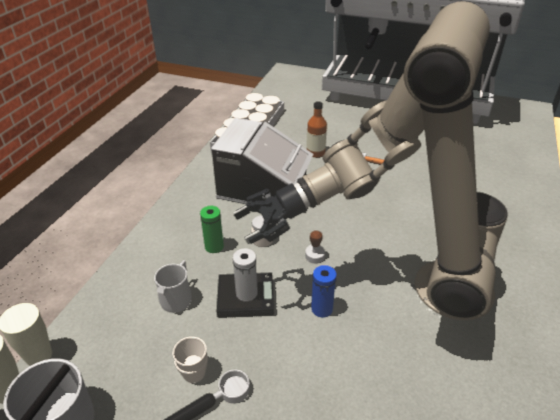

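View pics/top1.png

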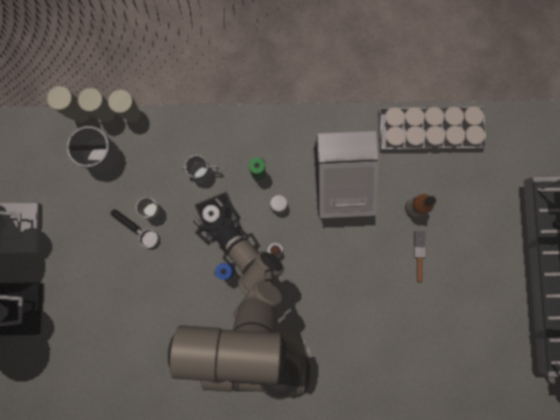

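The side view shows the open fingers at (245,215), above the steel lid at (245,257). In the top view they straddle the lid at (211,213). I'll descend and grip.

```bash
python3 - <<'E'
from h import *
c=np.array([.525,.230,G])
print(r.move_straight(c-.006*D1,speed=.08,max_force=8))
s=r.read_state();print(s["time_s"],s["eef_pos"],s["contact_force"])
for n in("side","top"):
    im,d=optics.get_image(n); cv2.imwrite(f"pics/{n}2.png",cv2.convertScaleAbs(cv2.resize((im[200:320,180:340] if n=="side" else im[170:290,150:310])[:,:,::-1],None,fx=5,fy=5,interpolation=cv2.INTER_CUBIC),alpha=1.3))
E
```

```text
False
5.4333 [0.52076755 0.22638211 0.12045999] [-0.88019886  0.17802294 -0.15352438]
```

View pics/side2.png

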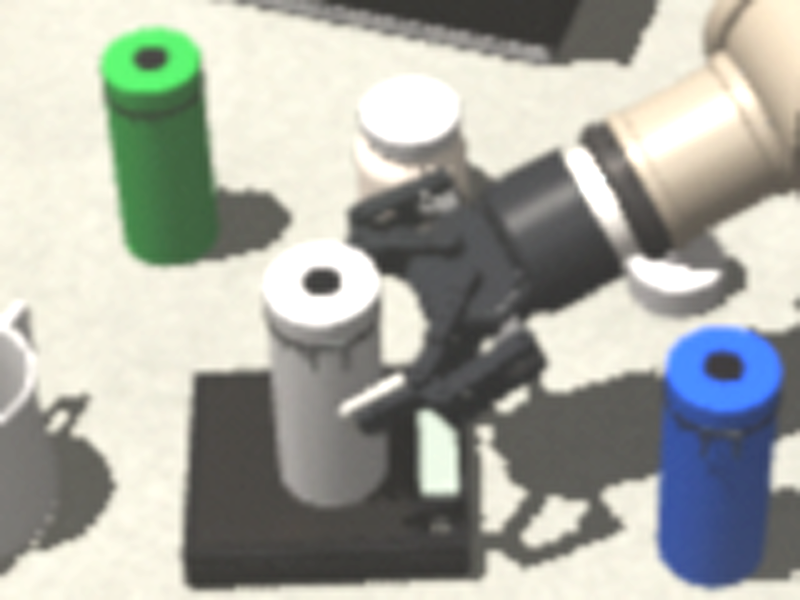

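View pics/top2.png

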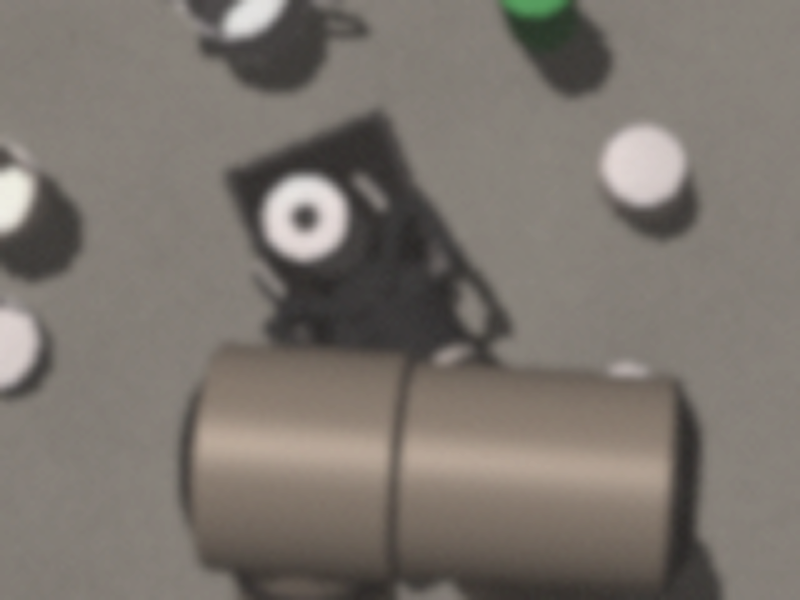

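The fingers straddle the steel canister at side crop (330,370), with the pads on both sides of it. I'll grip, lift a little and look.

```bash
python3 - <<'E'
from h import *
command_gripper(.05,force=80)
s=r.read_state();print(s["time_s"],s["eef_pos"],s["contact_force"],s["grip_width"])
p=s["eef_pos"]; np.save("grasp.npy",p)
r.move_straight(p+[0,0,.05],speed=.1)
s=r.read_state();print(s["time_s"],s["eef_pos"],s["contact_force"],s["torque"],s["grip_width"])
for n in("side","top"):
    im,d=optics.get_image(n); cv2.imwrite(f"pics/{n}3.png",cv2.convertScaleAbs(cv2.resize((im[200:320,180:340] if n=="side" else im[170:290,150:310])[:,:,::-1],None,fx=5,fy=5,interpolation=cv2.INTER_CUBIC),alpha=1.3))
E
```

```text
5.9083 [0.52090302 0.22619829 0.12053597] [-0.97700882 -3.26034358  3.58293146] 0.05591060348935099
6.5667 [0.52056359 0.22620936 0.16982941] [-0.89742369 -0.16270048 -4.92150827] [-0.66759949  0.78159325 -0.03775338] 0.0558957262720347
```

View pics/side3.png

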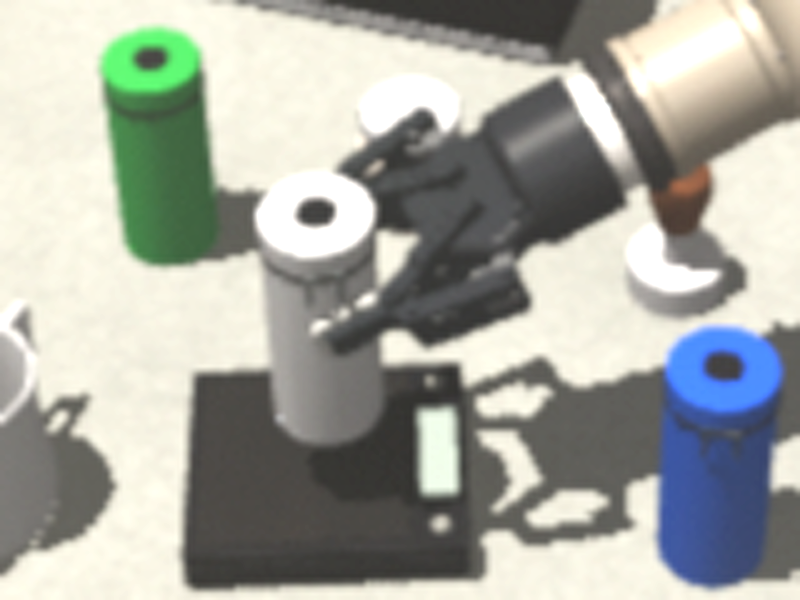

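The canister is lifted straight and upright, off the scale. Now I'll raise it, turn it over and look.

```bash
python3 - <<'E'
from h import *
g=np.load("grasp.npy")
c=g+.006*D1
r.move_straight(g+[0,0,.27],speed=.25)
v=r.solve_ik(c+[0,0,.27]-.006*D2,Q2); j=r.read_state()["joint_positions"]
for t in np.linspace(0,1,6): print([x.round(2).tolist() for x in fk(j+(v-j)*t,.006)])
r.movej(v); r.hold(1.0)
s=r.read_state();print(s["time_s"],s["eef_pos"],s["contact_force"],s["torque"],s["grip_width"])
for n in("side",):
    im,d=optics.get_image(n); cv2.imwrite(f"pics/{n}4.png",cv2.convertScaleAbs(cv2.resize(im[120:320,140:360][:,:,::-1],None,fx=3,fy=3,interpolation=cv2.INTER_CUBIC),alpha=1.3))
E
```

```text
[[0.02, 0.08, 0.73], [0.31, 0.05, 0.49], [0.52, 0.23, 0.39]]
[[0.07, 0.07, 0.73], [0.32, 0.05, 0.44], [0.51, 0.26, 0.37]]
[[0.11, 0.07, 0.72], [0.33, 0.05, 0.4], [0.51, 0.28, 0.37]]
[[0.16, 0.06, 0.7], [0.33, 0.05, 0.36], [0.51, 0.28, 0.38]]
[[0.21, 0.06, 0.69], [0.32, 0.05, 0.32], [0.52, 0.26, 0.39]]
[[0.25, 0.06, 0.67], [0.31, 0.05, 0.29], [0.53, 0.23, 0.39]]
10.6167 [0.52091105 0.22618881 0.3864379 ] [ 0.76854631 -0.71260184 -4.05573053] [-0.66352575  0.70661282  0.02505284] 0.05602653784276693
```

View pics/side4.png

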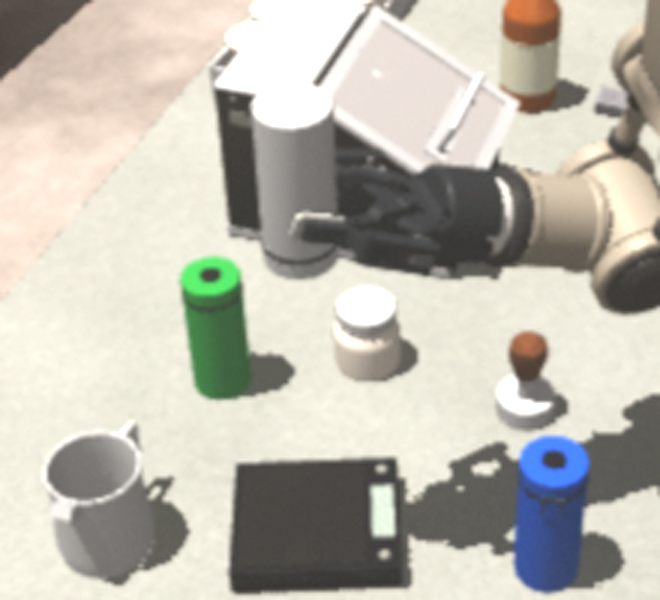

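The canister hangs upside down in the grip with its lid seam at the bottom (300,262), and the scale is fully visible at (318,520). I'll remeasure the bare scale, then turn the canister back upright.

```bash
python3 - <<'E'
from h import *
for n in("side","top"):
    im,d=optics.get_image(n);m=optics.camera_model(n)
    W=cloud(d,m)
    msk=((abs(W[...,2]-.030)<.008)&(np.hypot(W[...,0]-.53,W[...,1]-.226)<.11)).astype(np.uint8)
    k=cv2.morphologyEx(msk,cv2.MORPH_OPEN,np.ones((3,3)))
    v,u=np.nonzero(k); X=np.array([ray((a,b),.03,m) for a,b in zip(u,v)])[:,:2].astype(np.float32)
    print(n,len(u),cv2.minAreaRect(X),X.mean(0))
g=np.load("grasp.npy")
u=r.solve_ik(g+[0,0,.2],Q1);print(u)
r.movej(u)
s=r.read_state();print(s["time_s"],s["eef_pos"],s["contact_force"],s["grip_width"])
im,d=optics.get_image("side");m=optics.camera_model("side")
cv2.imwrite("pics/side5.png",cv2.convertScaleAbs(cv2.resize(im[120:320,140:360][:,:,::-1],None,fx=3,fy=3,interpolation=cv2.INTER_CUBIC),alpha=1.3))
W=cloud(d,m);P=W.reshape(-1,3)
q_=P[(np.hypot(P[:,0]-.525,P[:,1]-.23)<.045)&(P[:,2]>.35)&(P[:,2]<.4)]
print(np.percentile(q_[:,2],[50,90,98]))
E
```

```text
side 2146 ((0.532694935798645, 0.22577513754367828), (0.14955809712409973, 0.13542425632476807), 22.243928909301758) [0.5320595  0.22774842]
top 285 ((0.5320017337799072, 0.22187557816505432), (0.14917925000190735, 0.1287120282649994), 22.432645797729492) [0.5501002  0.21022588]
[-0.07869184  0.15126898  2.21695938  1.92099638  0.77723022 -0.79783558]
12.9583 [0.52075669 0.22628382 0.32033843] [ 0.66628268  0.56967396 -3.53826855] 0.05587825363034736
[0.36955512 0.3719188  0.37330801]
```

View pics/side5.png

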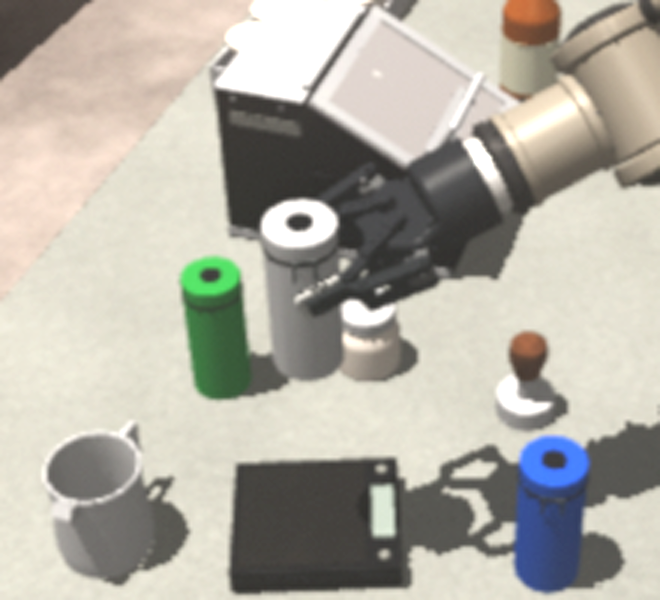

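It is upright again and the lid height reads 0.370 m, which is lift plus 0.170, so it has not slipped. I'll move it over the middle of the scale.

```bash
python3 - <<'E'
from h import *
g=np.load("grasp.npy"); tgt=g+[.007,-.0063,0]
r.move_straight(tgt+[0,0,.1],Q1,speed=.2)
r.move_straight(tgt+[0,0,.02],Q1,speed=.1)
s=r.read_state();print(s["time_s"],s["eef_pos"],s["contact_force"])
for n in("side","top"):
    im,d=optics.get_image(n);m=optics.camera_model(n)
    W=cloud(d,m)
    k=((abs(W[...,2]-.19)<.008)&(np.hypot(W[...,0]-.53,W[...,1]-.225)<.05)).astype(np.uint8)
    k=cv2.morphologyEx(k,cv2.MORPH_OPEN,np.ones((3,3)))
    v,u=np.nonzero(k); X=np.array([ray((a,b),.19,m) for a,b in zip(u,v)])[:,:2].astype(np.float32)
    print(n,len(u),cv2.minEnclosingCircle(X),X.mean(0), np.median(W[k>0][:,2]))
    g0=cv2.cvtColor(im,cv2.COLOR_RGB2GRAY)
    o=(190,210) if n=="side" else (180,180)
    cv2.imwrite(f"pics/{n}6.png",cv2.convertScaleAbs(cv2.resize(im[o[1]:o[1]+110,o[0]:o[0]+100][:,:,::-1],None,fx=5,fy=5,interpolation=cv2.INTER_CUBIC),alpha=1.5))
E
```

```text
14.6083 [0.52821222 0.21992006 0.14141417] [ 0.32061426  0.64815937 -4.07181639]
side 349 ((0.532031774520874, 0.22595398128032684), 0.03282942250370979) [0.5331064  0.22684161] 0.19103840151841278
top 176 ((0.5322402119636536, 0.22276541590690613), 0.028870292007923126) [0.5328707  0.21998252] 0.1915988913387816
```

View pics/side6.png

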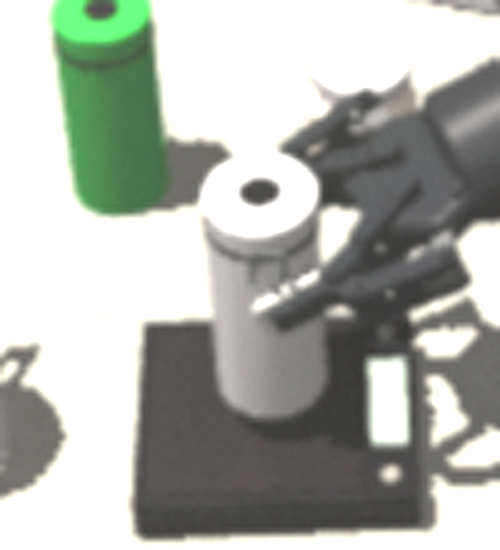

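View pics/top6.png

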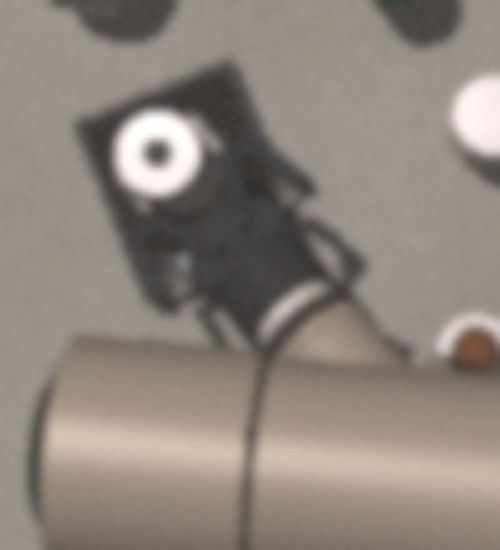

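The lid centre and scale centre agree in each view: side (.532,.226) against (.533,.226), and top (.532,.223) against (.532,.222). I'll lower and release.

```bash
python3 - <<'E'
from h import *
g=np.load("grasp.npy"); tgt=g+[.007,-.0063,0]
print(r.move_straight(tgt+[0,0,-.003],Q1,speed=.02,max_force=5))
s=r.read_state();print(s["time_s"],s["eef_pos"]-tgt,s["contact_force"])
command_gripper(.065); command_gripper(.085)
s=r.read_state();print(s["time_s"],s["eef_pos"],s["contact_force"],s["grip_width"])
p=s["eef_pos"]
r.move_straight(p-D1*np.array([.1,.1,.1]),speed=.12,max_force=10)
for n in("side","top"):
    im,d=optics.get_image(n);m=optics.camera_model(n)
    W=cloud(d,m)
    k=((abs(W[...,2]-.17)<.008)&(np.hypot(W[...,0]-.53,W[...,1]-.225)<.05)).astype(np.uint8)
    k=cv2.morphologyEx(k,cv2.MORPH_OPEN,np.ones((3,3)))
    v,u=np.nonzero(k); X=np.array([ray((a,b),.17,m) for a,b in zip(u,v)])[:,:2].astype(np.float32)
    print(n,len(u),cv2.minEnclosingCircle(X),X.mean(0), np.median(W[k>0][:,2]))
    cv2.imwrite(f"pics/{n}7.png",im[:,:,::-1])
print(r.read_state()["time_s"],r.read_state()["eef_pos"])
E
```

```text
True
15.6417 [ 1.46857113e-04  1.30225189e-05 -1.06238125e-04] [-2.28631151 -1.73284157  6.22263735]
16.2417 [0.52746715 0.21983319 0.11919928] [0.30181613 0.32328792 0.06858637] 0.08470532229160765
side 329 ((0.5318238735198975, 0.22486937046051025), 0.03177296370267868) [0.5331856  0.22568029] 0.16998639466784138
top 194 ((0.5327790379524231, 0.22080764174461365), 0.029291335493326187) [0.530742   0.22210498] 0.17088220651247832
17.325 [0.45566327 0.15977562 0.15330357]
```

View pics/side7.png

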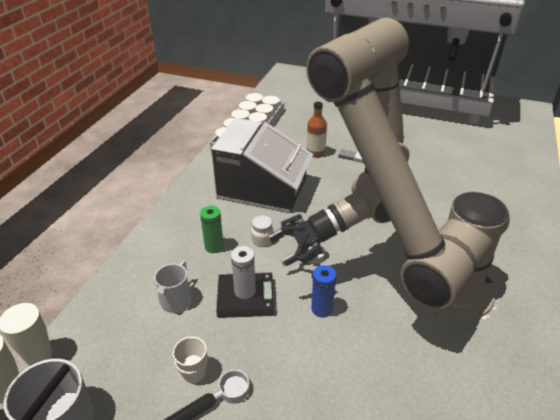

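The side view shows the canister standing upright and released on the scale at (244,275), with everything else where it was. Next is the lid: rise, then move to a pose ahead of the handle.

```bash
cat >> h.py <<'E'
yb=np.radians(2.4);bx=np.array([np.cos(yb),np.sin(yb),0]);H=np.array([.6985,-.2475,.2])
def lidpose(op,al,back=0.,dx=0.,dz=0.):
    ph=np.radians(op);al=np.radians(al)
    X=-.148*np.cos(ph)-.033*np.sin(ph); Z=.148*np.sin(ph)-.033*np.cos(ph)
    d=bx*np.sin(al)-np.array([0,0,np.cos(al)]); y=bx*np.cos(al)+np.array([0,0,np.sin(al)])
    return H+bx*(X+dx)+[0,0,Z+dz]-(.006+back)*d, q(d,y)
E
python3 - <<'E'
from h import *
p=r.read_state()["eef_pos"]
r.move_straight(p+[0,-.03,.2],speed=.25)
P,Q=lidpose(0,27,.10)
j0=r.read_state()["joint_positions"];j=r.solve_ik(P,Q);print(j0.round(2),j.round(2))
for t in np.linspace(0,1,9): print([x.round(2).tolist() for x in fk(j0+(j-j0)*t)])
E
```

```text
[-0.48 -0.05  2.3   1.52  1.06 -0.6 ] [-0.78  0.24  1.75  0.45  0.87 -1.07]
[[0.01, 0.08, 0.73], [0.25, -0.04, 0.45], [0.47, 0.15, 0.34]]
[[0.03, 0.07, 0.73], [0.27, -0.07, 0.46], [0.49, 0.11, 0.33]]
[[0.05, 0.06, 0.73], [0.29, -0.09, 0.47], [0.5, 0.08, 0.31]]
[[0.07, 0.05, 0.73], [0.31, -0.12, 0.48], [0.51, 0.03, 0.29]]
[[0.08, 0.03, 0.73], [0.33, -0.14, 0.49], [0.51, -0.02, 0.27]]
[[0.1, 0.02, 0.72], [0.34, -0.17, 0.5], [0.52, -0.07, 0.26]]
[[0.11, 0.0, 0.72], [0.35, -0.2, 0.5], [0.52, -0.13, 0.25]]
[[0.13, -0.01, 0.72], [0.36, -0.23, 0.51], [0.52, -0.19, 0.24]]
[[0.14, -0.03, 0.71], [0.37, -0.26, 0.52], [0.51, -0.26, 0.24]]
```

```bash
python3 - <<'E'
from h import *
P,Q=lidpose(0,27,.10); r.reach(P,Q); command_gripper(.042)
P,Q=lidpose(0,27,.045); r.move_straight(P,Q,speed=.1,max_force=6)
s=r.read_state();print(s["time_s"],s["eef_pos"],s["contact_force"],s["grip_width"])
for n in("side","top"):
    im,d=optics.get_image(n)
    o=(210,100) if n=="side" else (300,120)
    cv2.imwrite(f"pics/{n}8.png",cv2.convertScaleAbs(cv2.resize(im[o[1]:o[1]+120,o[0]:o[0]+130][:,:,::-1],None,fx=5,fy=5,interpolation=cv2.INTER_CUBIC),alpha=1.3))
E
```

```text
21.025 [ 0.5276107  -0.25475432  0.21269294] [-0.21358545 -0.00237084  0.59985658] 0.042129566065045504
```

View pics/side8.png

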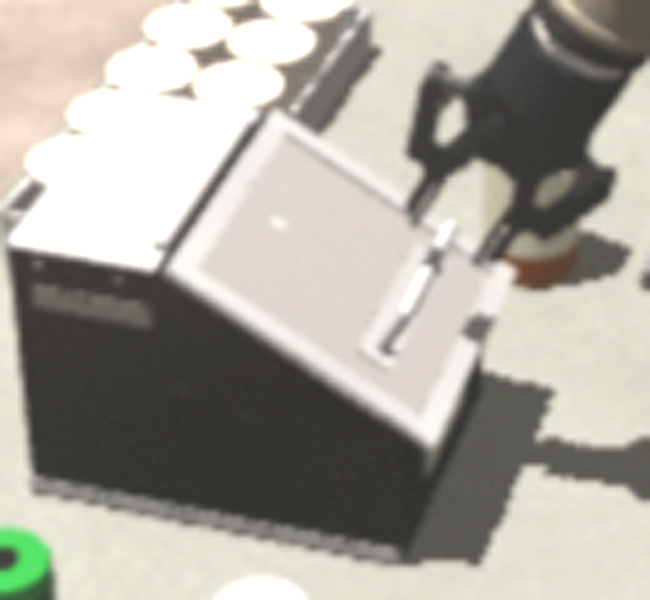

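View pics/top8.png

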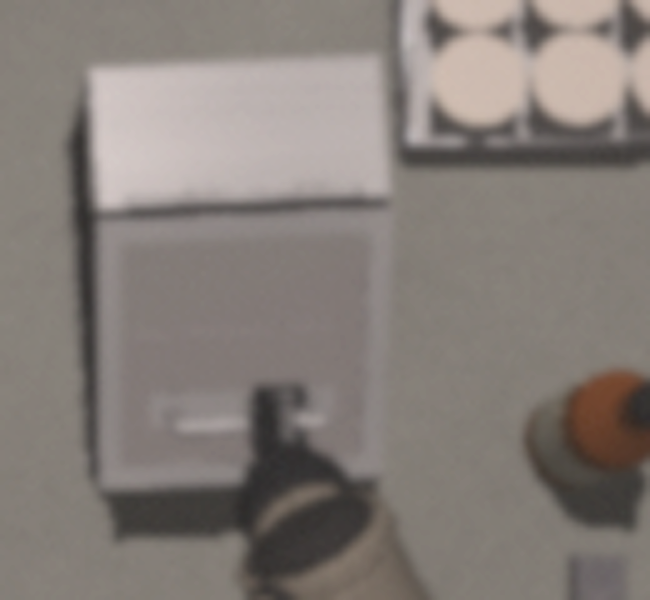

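```bash
python3 - <<'E'
from h import *
mt=optics.camera_model("top");ms=optics.camera_model("side")
P=[.5276,-.2548,.2127]
d=bx*np.sin(np.radians(27))-np.array([0,0,np.cos(np.radians(27))])
for k in(-.05,0,.02): 
    for s in (-1,1):
        y=bx*np.cos(np.radians(27))+np.array([0,0,np.sin(np.radians(27))])
        X=np.array(P)+k*d+s*.021*y
        print(k,s,((proj(X,mt)-[300,120])*5).round(),((proj(X,ms)-[210,100])*5).round())
print(((proj([.5505,-.2537,.167],mt)-[300,120])*5).round(),((proj([.5505,-.2537,.167],ms)-[210,100])*5).round())
E
```

```text
-0.05 -1 [276. 503.] [528. 175.]
-0.05 1 [276. 443.] [470. 139.]
0 -1 [262. 476.] [490. 230.]
0 1 [263. 418.] [433. 195.]
0.02 -1 [257. 466.] [475. 251.]
0.02 1 [258. 408.] [419. 216.]
[249. 423.] [425. 267.]
```

The projected fingertips fall on the picture at side crop (419,216) and (475,251), and the bar lies between them at (425,267). I'll advance and grip.

```bash
python3 - <<'E'
from h import *
P,Q=lidpose(0,27,0.0); print(r.move_straight(P,Q,speed=.05,max_force=6))
s=r.read_state();print(s["time_s"],s["eef_pos"],s["contact_force"],s["grip_width"])
command_gripper(.0,force=45)
s=r.read_state();print(s["time_s"],s["eef_pos"],s["contact_force"],s["torque"],s["grip_width"])
im,d=optics.get_image("side");o=(210,100)
cv2.imwrite("pics/side9.png",cv2.convertScaleAbs(cv2.resize(im[o[1]:o[1]+120,o[0]:o[0]+130][:,:,::-1],None,fx=5,fy=5,interpolation=cv2.INTER_CUBIC),alpha=1.3))
E
```

```text
False
22.175 [ 0.54797055 -0.25390023  0.17260583] [-0.21846917 -0.37154271  0.65537668] 0.04203660928222541
22.575 [ 0.54675164 -0.25391207  0.17210086] [-8.05950503 -1.24290839  2.1279011 ] [-0.13779986  1.1654891  -0.06240533] 0.008515054408275116
```

View pics/side9.png

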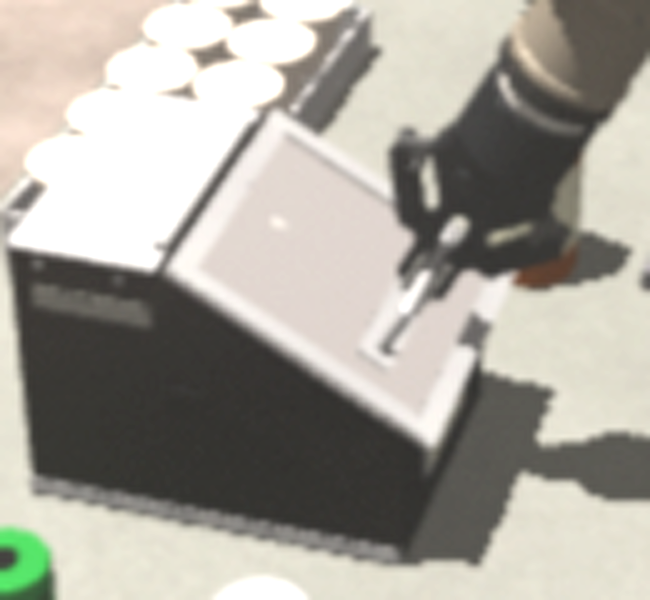

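The fingers hold the bar (8.5 mm reading). The −8 N in x says the bar lies 2–3 mm nearer the robot than estimated, so I'll shift the arc by that. Opening in small steps, watching the force.

```bash
python3 - <<'E'
from h import *
for op in range(0,31,5):
    P,Q=lidpose(op,27-50*op/60,0,dx=-.003)
    hit=r.move_straight(P,Q,speed=.06,max_force=30)
    s=r.read_state();print(op,hit,round(s["time_s"],2),(s["eef_pos"]-P).round(4),s["contact_force"].round(1),s["torque"].round(2),round(s["grip_width"],4))
    if hit: break
for n in("side","top"):
    im,d=optics.get_image(n); cv2.imwrite(f"pics/{n}10.png",im[:,:,::-1])
E
```

```text
0 False 22.88 [ 0.0013 -0.      0.0012] [ 7.9  1.6 -0.5] [ 0.29 -0.73  0.12] 0.0079
5 False 23.25 [ 0.0014 -0.      0.0008] [ 9.1  1.6 -1.3] [ 0.23 -1.01  0.03] 0.0086
10 False 23.62 [0.0015 0.     0.0004] [ 9.9  0.2 -3.7] [ 0.06 -1.05  0.05] 0.0083
15 False 24.0 [0.0015 0.     0.    ] [ 9.7  1.2 -4.1] [-0.02 -1.02 -0.04] 0.0082
20 False 24.38 [ 0.0014  0.     -0.0004] [ 9.  -1.2 -5. ] [-0.1  -0.98 -0.07] 0.008
25 False 24.75 [ 0.0013  0.     -0.0009] [ 7.8 -1.5 -6.5] [-0.19 -0.95 -0.08] 0.0082
30 False 25.12 [ 0.0011 -0.     -0.0014] [ 7.6 -1.9 -6. ] [-0.26 -0.97 -0.08] 0.0079
```

View pics/side10.png

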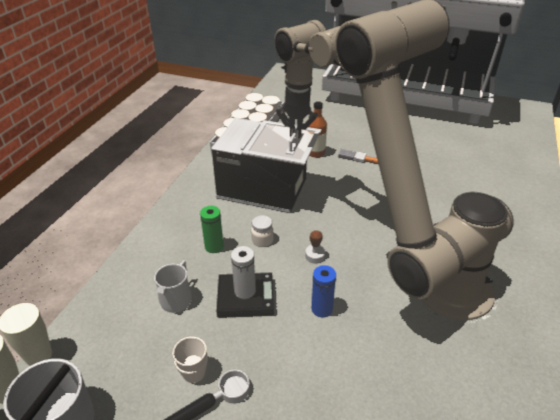

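The lid is about half open with its face near level at (275,140), the forces are small and the grip is holding. Continuing to 60°.

```bash
python3 - <<'E'
from h import *
for op in range(35,61,5):
    P,Q=lidpose(op,27-50*op/60,0,dx=-.0015)
    hit=r.move_straight(P,Q,speed=.06,max_force=30)
    s=r.read_state();print(op,hit,round(s["time_s"],2),(s["eef_pos"]-P).round(4),s["contact_force"].round(1),s["torque"].round(2),round(s["grip_width"],4))
    if hit: break
r.hold(.3)
for n in("side","top"):
    im,d=optics.get_image(n); np.save(f"{n}11.npy",d);cv2.imwrite(f"pics/{n}11.png",im[:,:,::-1])
    o=(200,70) if n=="side" else (300,110)
    cv2.imwrite(f"pics/{n}11c.png",cv2.convertScaleAbs(cv2.resize(im[o[1]:o[1]+120,o[0]:o[0]+130][:,:,::-1],None,fx=5,fy=5,interpolation=cv2.INTER_CUBIC),alpha=1.3))
    W=cloud(d,optics.camera_model(n))
    X=(W-H)@bx; Y=(W-H)@np.array([-bx[1],bx[0],0]); Z=W[...,2]-.2
    for lo,hi in((-.1,-.05),(.05,.1),(-.1,.1)):
        k=(X<-.03)&(X>-.19)&(Y>lo)&(Y<hi)&(Z>0.0)&(Z<.2)
        x,z=X[k],Z[k]
        if len(x)<20: print(n,lo,len(x));continue
        # robust line
        best=None;rng=np.random.default_rng(0)
        for _ in range(300):
            i,jj=rng.choice(len(x),2,False)
            if abs(x[i]-x[jj])<.04: continue
            a=(z[i]-z[jj])/(x[i]-x[jj]);e=abs(z-z[i]-a*(x-x[i]))/np.hypot(1,a)<.004
            if best is None or e.sum()>best.sum():best=e
        a,b=np.polyfit(x[best],z[best],1);print(n,lo,hi,len(x),best.sum(),"slope",np.degrees(np.arctan(-a)),"z at hinge",b)
E
```

```text
35 False 25.61 [-0.0004 -0.0002 -0.0012] [ 0.3 -2.4 -3.4] [-0.3   0.06 -0.01] 0.0084
40 False 25.98 [-0.0003 -0.0002 -0.0007] [-0.8 -3.3 -3.3] [-0.32 -0.02 -0.02] 0.0086
45 False 26.36 [-0.0004 -0.0002 -0.0007] [-1.3 -2.6 -4.1] [-0.53  0.13  0.01] 0.008
50 False 26.73 [-0.0004 -0.0003 -0.0005] [-1.6 -4.1 -3.8] [-0.59  0.19  0.06] 0.0085
55 False 27.11 [-0.0003 -0.0003 -0.0004] [-2.5 -3.5 -3.5] [-0.56  0.3   0.14] 0.008
60 False 27.48 [-0.     -0.0004  0.0001] [-2.4 -3.8 -1.6] [-0.55  0.09  0.19] 0.0084
side -0.1 -0.05 129 121 slope 30.45347738567835 z at hinge 0.008496694734826891
side 0.05 0.1 349 298 slope 30.745479276967945 z at hinge 0.008541107555594632
side -0.1 0.1 1765 922 slope 30.947878532845206 z at hinge 0.007438699973805391
top -0.1 -0.05 487 388 slope 30.868549993555373 z at hinge 0.007538336791078863
top 0.05 7
top -0.1 0.1 734 566 slope 30.79970778359893 z at hinge 0.008045549219986464
```

View pics/side11c.png

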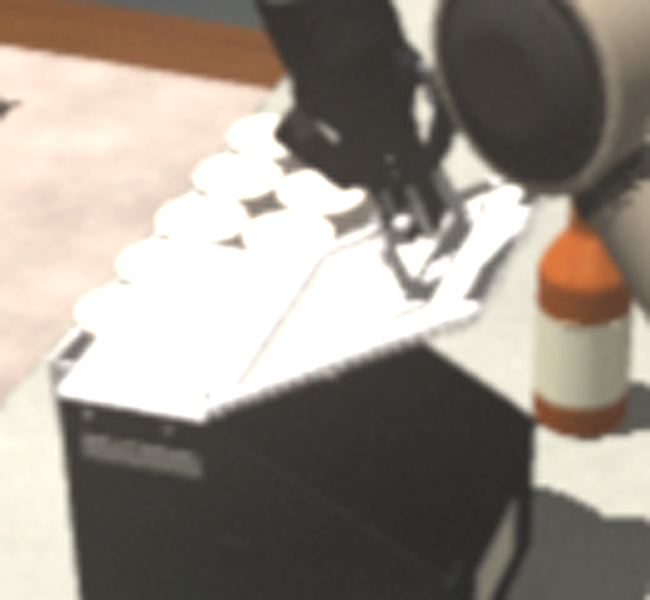

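View pics/top11c.png

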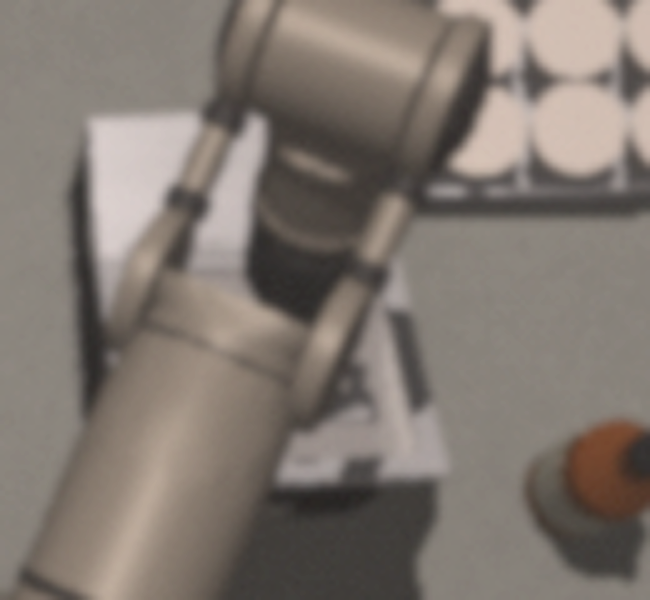

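The lid's face slopes up 30.5–30.9° in both views, and shut it sloped 29.0–29.3° down, so the opening is about 60°. The bar is between the pads at side crop (405,225). I'll check the whole scene once, then hand in.

```bash
python3 - <<'E'
from h import *
r.hold(.5)
s=r.read_state();print(s["time_s"],s["contact_force"],s["grip_width"],abs(s["dq"]).max())
im,d=optics.get_image("side");cv2.imwrite("pics/side12.png",im[:,:,::-1])
df=cv2.absdiff(im,np.load("side0im.npy")).max(2)
for n,(u,v) in dict(blue=(323,290),green=(212,230),jar=(262,230),tamper=(316,246),pitcher=(174,287),cups=(191,360),pf=(234,386),brush=(350,156)).items(): print(n,np.mean(df[v-12:v+12,u-10:u+10]).round(1))
E
```

```text
28.3833 [-0.44913799 -5.91944619 -1.60529527] 0.008336126637728012 0.0015557855664446263
blue 11.5
green 10.0
jar 15.6
tamper 12.5
pitcher 11.3
cups 13.9
pf 16.4
brush 44.6
```

View pics/side12.png

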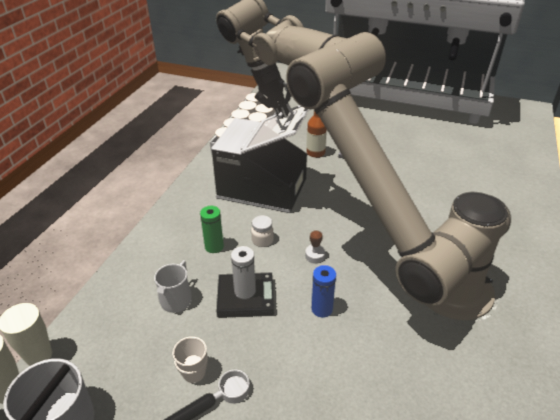

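The canister stands on the scale at (244,275) and the bystanders are unchanged. The brush, near (360,157), is only hidden behind the raised arm. The lid is held. Handing in.

```bash
python3 -c "
from workcell import r
r.finish_job(); print(r.read_state()['time_s'])"
```

```text
the job is handed in; nothing more can be done
the job is handed in; nothing more can be done
```

I turned the steel canister upside down, held it there for a second, stood it back upright on the middle of the scale and let go. Then I gripped the bin's bar handle, opened the lid to about 60°, and handed the job in with the fingers still holding it, at about 28 s of the 72 s allowed.

**Canister:** after release its centre was within about 2 mm of the scale's centre in both cameras, with its lid at 170 mm, so it stands flat. The two cameras disagreed with each other by 3–4 mm in y, so I compared canister and scale within each view.

**Lid:** its face now rises 30.5–30.9°, against 29.0–29.3° down when shut, which makes about 60° open. The bar was firmly gripped, the force on the tool was about 6 N, and the arm was still.

**Rest of the bench:** nothing looked moved in the last picture. The exception is the brush, which the raised arm hid, so I could not confirm it; the arm stayed well above it.

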